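# Try the sample box's lid, unlock it if it is caught, and hold it open

### The job

The slide lock on the plywood sample box has lost its marks. First tug the lid up by its bar handle with the slide still where you find it: if it comes up, carry on lifting; if it is caught, let it down, push the slide to its other end and lift again. Finish while still holding the lid by its bar, steady and raised at least 45 degrees so that the class can look in (it falls shut if you let go), and leave the things round the box where they are.

Things in the scene. Friction and masses are not known exactly. Their poses are not given: they have to be found in the camera images.
- sample_box: closed plywood sample box, 180 mm deep (x) by 240 mm wide (y), walls 85 mm high, with the 12 mm lid 97 mm. Heavy, it does not move. Origin: centre of its underside; x points to the hinge (back) side, y to its left as the robot sees it, z up. It stands at various places, turned up to 0.22 rad.
- box_lid (a joint): angle of the box's plywood lid about the hinge at its back edge: 0 shut, grows as the front rises, stop at 1.35 rad; hinged, nearly frictionless, 0.27 to 0.42 kg, so it always falls shut when let go. When the lock has caught, the lid lifts only by its play of about 0.06 rad (9 mm at the handle) and then stops hard.
- lid_bar: steel bar handle fixed on the lid, origin at the middle of the bar: round bar 11 mm thick, 72 mm straight length along the box's y axis, its centre 34 mm above the lid's top face (131 mm above the worktop when shut), 155 mm in front of the hinge and 40 mm left of the box's middle, 28 mm of free space under it. Axes as the lid's (the box's when shut).
- lid_hinge (a point): middle of the lid's hinge line, at the back top edge of the box, 85 mm above the worktop, 90 mm behind the box's middle; the line runs along the box's y axis. Axes as the box's.
- lock_slide (a joint): position of the lock slide on the lid, m along the box's y: 0 right end (robot's view), 0.024 left end. Starts at 0 to 0.002, stays where put, about 2 N moves it. One end locks the lid, the other frees it; which is which varies and cannot be seen, only a pull on the lid tells. Lid right down while it is moved.
- slide_knob (a point): centre of the ribbed knob of the lock slide, a dark steel block 16 mm along the box's x, 26 mm along y, 22 mm high; this point is 15.5 mm above the lid's top face (112.5 mm above the worktop when shut), right of the bar handle, 150 mm in front of the hinge. Axes as the lid's.
- cobble: speckled granite cobble, pear shaped, 88x81x44 mm, loose on the worktop near the box, to be left alone; origin at the centre of its underside.
- lump: dark basalt lump, 56x54x42 mm, loose on the worktop near the box, to be left alone; origin at the centre of its underside.
- marker: marker pen lying flat, 17x135x16 mm, loose on the worktop near the box, to be left alone; origin at the centre of its underside.
- jasper: rounded jasper pebble, 34x30x22 mm, loose on the worktop near the box, to be left alone; origin at the centre of its underside.
- fossil: pale limestone fossil, 41x53x26 mm, loose on the worktop near the box, to be left alone; origin at the centre of its underside.
- pencil: wooden pencil lying flat, 7x117x7 mm, loose on the worktop near the box, to be left alone; origin at the centre of its underside.

How it is judged:
On the way, in this order (a step that is already met when the one before it is completed fails the run):
1. the lid was tugged (lifted at least through most of its play) with the slide still at its first end (value of joint box_lid above 0.035 rad and value of joint lock_slide below 0.007 m and contact force between the fingers and lid_bar above 0.3 N), for 0.1 s.
2. the lid was lifted open beyond its play by the fingers (value of joint box_lid above 0.4 rad and contact force between the fingers and lid_bar above 0.3 N), for 0.1 s.
At the end, for the whole second after the job is handed in: The lid stands at 0.76 rad (44 degrees) or more, steady within 0.08 rad/s, with the fingers still bearing on its bar through the last second (value of joint box_lid above 0.76 rad and velocity of joint box_lid between -0.08 and 0.08 rad/s and contact force between the fingers and lid_bar above 0.3 N); the arm keeps its last pose, push and grip.
It fails at once if one of the loose things round the box was moved more than 30 mm (distance of any of cobble, lump, marker, jasper, fossil, pencil from where it was at the start of the episode above 0.03 m).
It also fails if it takes over 48 s, if anything falls off the work surface, if the arm or the gripper's body presses on something with over 40 N, if the wrist force passes 120 N, or if a joint passes its speed limit or range.

### The arm

A 6-joint arm with a two-finger parallel gripper is mounted at the origin on a cart in front of the work surface, level with it; the furniture and walls round the work are solid. World frame = base frame: x ahead of the robot, y to its left, z up, the work surface at z = 0. Lengths are in m, angles in rad, forces in N, time in s.
With the tool pointing down it reaches from about 0.3 to 0.875 m from the base axis. Payload 6.4 kg.
Tool frame: the origin (TCP) lies at the very end of the fingers, on their centre line; the grasp point (between the pads) lies 19 mm behind it; z points along the fingers, y is the line along which they close (so a half turn about z gives the same grasp; the last joint's range is limited). The gripper opens to 85 mm and grips with 20 to 120 N. Pads are 22 mm wide; open, the fingers measure 114 mm over their backs; the gripper's body (76 mm by 85 mm) begins 54 mm behind the grasp point. The pads swing forward as they close: fully open they stand 13 mm farther back than shut.
Start: joints at [-1.447, 0.181, 1.607, -0, 1.354, -0.206], TCP at [0.186, -0.544, 0.231] pointing down, gripper open.
Joint ranges: [-2.99, 2.99], [-0.89, 2.07], [0.3, 2.58], [-1.14, 4.28], [0, 2.63], [-3.12, 3.12]. Speed limits (rad/s): [2.57, 2.57, 3.01, 3.14, 3.14, 3.14].

### API

Orientations are given as a unit quaternion [w, x, y, z].
In Python, from bench import get_obs, optics, workorder gives the robot as it stands.
- The arm moves only by the tool send_path, called after "Emit:" by a JSON object that holds its "fn" and its "kwargs". Schema: {"type":"object","properties":{"segments":{"type":"array","items":{"type":"object","properties":{"sx":{"type":"number"},"sy":{"type":"number"},"sz":{"type":"number"},"ax":{"type":"number"},"ay":{"type":"number"},"az":{"type":"number"},"aperture":{"type":"number"}},"additionalProperties":false,"required":["aperture"]},"minItems":1,"maxItems":10},"only":{"type":"string"},"quiet":{"type":"boolean"},"lines":{"type":"string"}},"required":["segments"],"additionalProperties":false}. segments is a list of rows, 1 to 10 of them, each an object with the fields sx, sy, sz (the shift in normalised numbers (1 is 0.8 m)), ax, ay, az (a rotation vector in shares of 2 pi rad (1.0 is 2 pi rad)), aperture (the opening from 0.0 (shut) to 1.0 (fully open)); a field left out counts as zero (the opening has to be given); each row is the pose to reach, as a shift and turn from the pose commanded when the call began, along the tool's axes at that moment; what a row does not reach only later rows make up. A row lasts 1/8 s, in which the tool goes at most 0.0625 m and 0.188 rad, less where a joint would pass 70% of its speed; a pose out of reach is approached as far as the arm can. The fingers move at their own pace and stop on an object; the grip force is fixed at half the most. Time passes only in rows, so rows that do not move let the fingers close. The tool returns the time, the measured TCP pose, the force, the opening and the grip force at its end. only (a regular expression) keeps the lines of the reply that match it, lines (a string "A,B") keeps lines A to B, and quiet returns only ok. A shift or turn number past 1, either way, is cut back to 1. Input that does not fit is refused with a message, and nothing moves.
- get_obs(): the state, without advancing time (a new reading comes with each control period).
- optics.camera(name): name is "side" or "top" or "wrist"; returns (picture, depth): 384x512x3 uint8, blue, green, red; 384x512 float32, m along the optical axis (not along the pixel's ray), 0 where there is no reading.
- optics.camera_params(name): a dict with "fovy" (degrees; the focal length in pixels is half the picture's height over the tangent of half this angle, whatever the lens; pixels are square), "cx", "cy" (the principal point, pixels), "view" (4x4, takes a point from world to camera coordinates). Camera axes: x right, y up, looking along -z (the intrinsics and any distortion apply to the point x, -y, -z); pixel columns grow to the right and rows downward; lengths in m; the calibration is good to about 2 mm. A picture is of the moment at which its call begins: read the wrist's pose just before it. camera_params takes no time and is no camera call; for the wrist camera it gives the pose at the moment of the call.
- workorder.hand_in(): hands the job in; it is judged then, once.
The state is a dict: "time_s": time; "q": joint angles; "dq": joint speeds; "joint_efforts": joint torques, N m; "eef_pos": TCP position; "eef_rot": TCP orientation; "wrist_force": force on the tool from outside, world axes, zero at the start; "torque": the same for the moment, N m; "opening": opening from 0.0 (shut) to 1.0 (fully open); "grasp_force": force on a finger pad.
Only numpy, scipy, OpenCV 4.12 (cv2) and the standard library are available. Lean on these libraries where they do the work, as an engineer would, in place of code of your own. Each camera call takes 0.05 s, during which the arm holds its last target. There are 200 camera calls.

## Working session

There is one attempt and no reset: what is moved stays moved. The work goes in short steps, Python scripts to look and compute and a tool call to move; the robot and the scene stay as the last step left them, time stands still between calls to the robot, and variables do not carry over. Pictures are saved under pics/ and viewed, at most 10 in all, crops included, and the job is handed in when it is done.

```bash
ls; mkdir -p pics; python3 - <<'E'
from bench import get_obs, optics
import cv2,numpy as np
o=get_obs();print({k:np.round(v,3) for k,v in o.items()})
ims=[]
for n in("side","top"):
    p,d=optics.camera(n);np.savez("/tmp/"+n,p=p,d=d);c=optics.camera_params(n);print(n,{k:(np.round(v,4).tolist() if k=='view' else v) for k,v in c.items()})
    print((d>0).mean(),d.max());cv2.imwrite(f"pics/{n}0.png",p)
E
```

```text
pics
{'time_s': np.float64(0.0), 'q': array([-1.447,  0.182,  1.608,  0.   ,  1.354, -0.206]), 'dq': array([-0.002,  0.001, -0.   ,  0.001, -0.002,  0.001]), 'joint_efforts': array([-1.0000e-03, -4.4487e+01, -3.5134e+01, -0.0000e+00,  9.0000e-03,
       -0.0000e+00]), 'eef_pos': array([ 0.186, -0.543,  0.23 ]), 'eef_rot': array([-0.001,  0.986,  0.164,  0.   ]), 'wrist_force': array([ 0.018,  0.614, -0.076]), 'torque': array([-0.007, -0.018,  0.046]), 'grasp_force': np.float64(0.0), 'opening': np.float64(0.995)}
side {'fovy': 46.13148836020694, 'cx': 258.2203298571536, 'cy': 192.9336972716812, 'view': [[-0.9487, -0.3162, 0.0056, 0.4543], [0.1981, -0.5802, 0.79, -0.2897], [-0.2465, 0.7506, 0.6131, -1.0827], [0.0, 0.0, 0.0, 1.0]]}
0.9960784912109375 2.6620352
top {'fovy': 52.62800404440689, 'cx': 258.6788342455854, 'cy': 191.20097041908255, 'view': [[0.0006, -0.9999, 0.0105, -0.1682], [0.9926, 0.0019, 0.1215, -0.568], [-0.1215, 0.0103, 0.9925, -0.9946], [0.0, 0.0, 0.0, 1.0]]}
0.9961039225260416 1.930714
```

View pics/top0.png

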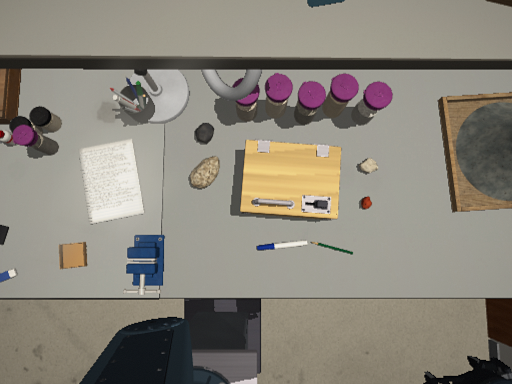

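View pics/side0.png

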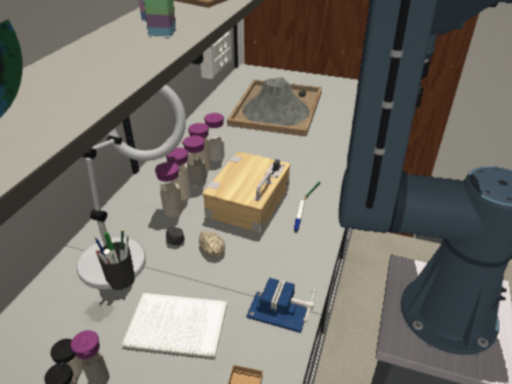

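The top view shows the box at about (241–341, 140–217), the bar at (253–293, 203), and the lock plate with its dark knob near (317, 205). The marker and pencil lie in front at (257–352, 246). The side view shows the bar and knob standing on the lid at about (270, 180).

```bash
cat > h.py <<'E'
import numpy as np,cv2
from bench import optics
def cam(c):
    V=np.array(c["view"]);f=192/np.tan(np.radians(c["fovy"]/2));return V,f,c["cx"],c["cy"]
def ray(c,u,v):
    V,f,cx,cy=cam(c);d=np.array([(u-cx)/f,-(v-cy)/f,-1.]);R=V[:3,:3];return -R.T@V[:3,3],R.T@d
def plane(c,u,v,z):
    o,d=ray(c,u,v);return o+d*(z-o[2])/d[2]
def pt(c,u,v,dep):
    o,d=ray(c,u,v);return o+d*dep
def cloud(c,D):
    v,u=np.mgrid[:384,:512];V,f,cx,cy=cam(c)
    d=np.stack([(u-cx)/f,-(v-cy)/f,-np.ones(u.shape)],-1)*D[...,None]
    return (d-V[:3,3])@V[:3,:3]
E
python3 - <<'E'
from h import *
for n in("top","side"):
    z=np.load(f"/tmp/{n}.npz");p,D=z["p"],z["d"];c=optics.camera_params(n);P=cloud(c,D)
    print(n,"table z",np.median(P[240:290,400:440,2]) if n=="top" else np.median(P[180:200,120:130,2]))
    hsv=cv2.cvtColor(p,cv2.COLOR_BGR2HSV)
    wood=(hsv[...,1]>70)&(hsv[...,0]>8)&(hsv[...,0]<30)
    R=np.zeros(wood.shape,bool)
    if n=="top":R[130:225,230:350]=1
    else:R[145:240,195:300]=1
    lidm=wood&R&(abs(P[...,2]-.097)<.006)
    print("lid z",np.median(P[lidm][:,2]))
    cs,_=cv2.findContours(lidm.astype(np.uint8),0,2);k=max(cs,key=cv2.contourArea)[:,0]
    XY=np.array([plane(c,u,v,.097)[:2] for u,v in k],np.float32)
    print("rect",cv2.minAreaRect(XY), np.round(cv2.boxPoints(cv2.minAreaRect(XY)),3).tolist())
    hi=R&(P[...,2]>.107)&(P[...,2]<.15)
    N,L,S,C=cv2.connectedComponentsWithStats(hi.astype(np.uint8))
    for i in range(1,N):
        if S[i,4]>10:
            Q=P[L==i];print(S[i],C[i].round(1),"med",np.median(Q,0).round(4),"z90",np.percentile(Q[:,2],90).round(4),"min/max",Q.min(0).round(3),Q.max(0).round(3),cv2.minAreaRect(Q[:,:2].astype(np.float32)),np.median(p[L==i],0))
    # any overhead/neighbour heights
    if n=="top":
        for nm,(a,b,e,g) in dict(jars=(75,120,235,395),shelf=(30,55,200,400),lamp=(65,100,200,262)).items(): 
            Q=P[a:b,e:g].reshape(-1,3);print(nm,np.percentile(Q,[5,50,98],0).round(3).tolist())
    x0,x1,y0,y1=(235,345,135,222) if n=="top" else (200,295,145,230)
    cv2.imwrite(f"pics/{n}c.png",cv2.resize(p[y0:y1,x0:x1],None,fx=6,fy=6))
E
```

```text
top table z 0.00038737981488725417
lid z 0.09696196590042365
rect ((0.5923418998718262, -0.24684491753578186), (0.24320919811725616, 0.18362686038017273), 85.68766784667969) [[0.492000013589859, -0.3610000014305115], [0.675000011920929, -0.375], [0.6930000185966492, -0.13199999928474426], [0.5099999904632568, -0.11900000274181366]]
[254 199  39   8 179] [273.2 201.8] med [ 0.5301 -0.2029  0.1348] z90 0.1377 min/max [ 0.522 -0.247  0.107] [ 0.538 -0.155  0.141] ((0.5311962962150574, -0.20122985541820526), (0.09244947880506516, 0.011096270754933357), 85.65933227539062) [156. 156. 166.]
[316 201  12   7  80] [321.5 204. ] med [ 0.5265 -0.3187  0.1232] z90 0.1253 min/max [ 0.519 -0.332  0.11 ] [ 0.534 -0.307  0.126] ((0.526561439037323, -0.31948772072792053), (0.02568851411342621, 0.014957385137677193), 89.87896728515625) [75.  69.5 73. ]
jars [[0.743, -0.519, -0.002], [0.792, -0.306, 0.087], [0.905, -0.116, 0.352]]
shelf [[0.725, -0.364, 0.492], [0.743, -0.225, 0.493], [0.763, -0.078, 0.496]]
lamp [[0.713, -0.164, -0.003], [0.768, -0.103, 0.266], [0.918, -0.004, 0.478]]
side table z 0.0
[... 400 characters left out ...]
z90 0.1484 min/max [ 0.756 -0.303  0.136] [ 0.773 -0.264  0.15 ] ((0.7617200613021851, -0.28201013803482056), (0.04069460928440094, 0.010557226836681366), 69.62081909179688) [56. 33. 65.]
[273 159   8  10  56] [276.3 163.2] med [ 0.5251 -0.3098  0.1224] z90 0.127 min/max [ 0.519 -0.329  0.107] [ 0.536 -0.301  0.13 ] ((0.5270833373069763, -0.315360426902771), (0.026996972039341927, 0.01696760579943657), 85.3084487915039) [74.  74.  78.5]
[256 172  15  25 126] [262.6 182.8] med [ 0.5301 -0.1892  0.1346] z90 0.1396 min/max [ 0.523 -0.241  0.108] [ 0.539 -0.151  0.142] ((0.5308060050010681, -0.19613274931907654), (0.08985181897878647, 0.011058545671403408), 86.21109008789062) [137.  153.5 168. ]
```

View pics/topc.png

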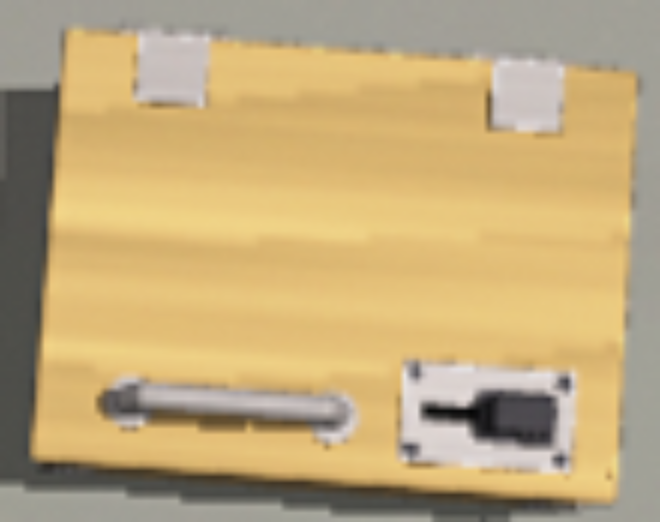

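The crop shows the bar ends at about (120, 400) and (340, 412). The knob sits at the right end of its slot at (525, 418), so the slot's free part is to its left. Top and side depths agree: bar at (0.531, -0.200, 0.131), box yaw -0.075, knob at (0.5265, -0.319). Next I work out the approach.

```bash
cat >> h.py <<'E'
from scipy.spatial.transform import Rotation as Ro
from bench import get_obs
def togo(p,yang=None,yaw=None):
    o=get_obs();q=o["eef_rot"];R=Ro.from_quat([q[1],q[2],q[3],q[0]]);d=R.inv().apply(np.array(p)-o["eef_pos"])
    rv=None
    if yang is not None:
        y=np.array([np.cos(yang),np.sin(yang),0]);z=np.array([0,0,-1.]);T=Ro.from_matrix(np.c_[np.cross(y,z),y,z]);rv=(R.inv()*T).as_rotvec().round(4)
    print("t",o["time_s"],"pos",o["eef_pos"].round(4),"F",o["wrist_force"].round(1),"togo",d.round(4),rv)
E
python3 -c "
from h import *
togo([.5305,-.2005,.23],-.075)"
```

```text
t 0.1 pos [ 0.1862 -0.5435  0.2305] F [-0.5 -0.   0.3] togo [ 0.4369 -0.213   0.0009] [-1.100e-03 -1.200e-03 -1.166e+00]
```

Careful with the scale: shifts go in shares of 0.8 m and turns go in shares of 2 pi rad. That gives: 0.437 m / 0.8 = 0.5463, -0.213 m / 0.8 = -0.2663, -1.166 rad / 6.2832 = -0.1856.

Emit:
{"fn": "send_path", "kwargs": {"segments": [{"sx": 0.5463, "sy": -0.2663, "az": -0.1856, "aperture": 1}, {"sx": 0.5463, "sy": -0.2663, "az": -0.1856, "aperture": 1}, {"sx": 0.5463, "sy": -0.2663, "az": -0.1856, "aperture": 1}, {"sx": 0.5463, "sy": -0.2663, "az": -0.1856, "aperture": 1}, {"sx": 0.5463, "sy": -0.2663, "az": -0.1856, "aperture": 1}, {"sx": 0.5463, "sy": -0.2663, "az": -0.1856, "aperture": 1}, {"sx": 0.5463, "sy": -0.2663, "az": -0.1856, "aperture": 1}, {"sx": 0.5463, "sy": -0.2663, "az": -0.1856, "aperture": 1}, {"sx": 0.5463, "sy": -0.2663, "az": -0.1856, "aperture": 1}, {"sx": 0.5463, "sy": -0.2663, "az": -0.1856, "aperture": 1}]}}

```text
time_s: 1.35
eef_pos: [0.5303, -0.2009, 0.2308]
eef_rot: [-0.0, 0.733, 0.68, -0.0]
wrist_force: [-0.1, 0.1, 0.5]
opening: 1.004
grasp_force: 0.0
```

```bash
python3 - <<'E'
from h import *
c=optics.camera_params("wrist");p,D=optics.camera("wrist");cv2.imwrite("pics/w1.png",p)
P=cloud(c,D);Z=P[...,2];print(c["view"][:3],np.percentile(Z,[5,50,95]))
hi=(Z>.107)&(Z<.15)&(abs(P[...,0]-.53)<.06)&(abs(P[...,1]+.25)<.12)
N,L,S,C=cv2.connectedComponentsWithStats(hi.astype(np.uint8))
for i in range(1,N):
    if S[i,4]>60:
        Q=P[L==i];print(S[i],np.median(Q,0).round(4),np.percentile(Q[:,2],95).round(4),cv2.minAreaRect(Q[:,:2].astype(np.float32)))
togo([.5305,-.2005,.113],-.075)
E
```

```text
[[ 0.99720575 -0.07469614 -0.00109038 -0.54356222]
 [ 0.07154997  0.95919692 -0.27353587  0.19001277]
 [ 0.02147796  0.27269352  0.96186118 -0.3354708 ]] [-0.89552534  0.00183031  0.31260379]
[ 255  123   15  122 1737] [ 0.5329 -0.1921  0.1361] 0.1378 ((0.5326137542724609, -0.19839270412921906), (0.09442426264286041, 0.010812009684741497), 85.6846923828125)
[258 294  19  36 653] [ 0.5288 -0.3098  0.1234] 0.125 ((0.5286407470703125, -0.31523439288139343), (0.026486316695809364, 0.01604296639561653), 85.00281524658203)
t 1.4 pos [ 0.53   -0.2015  0.2309] F [-1.   0.1 -1.3] togo [0.001  0.0005 0.1179] [-0.001  -0.0001 -0.0006]
```

View pics/w1.png

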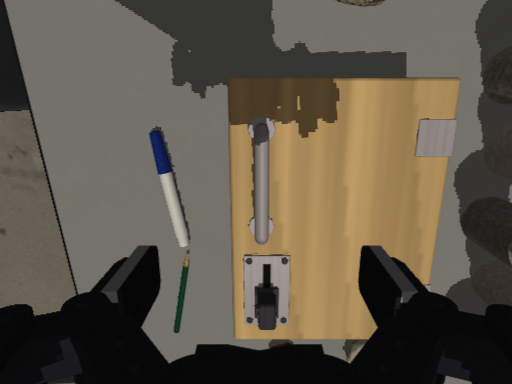

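The wrist view shows the bar at (262, 130–240) centred between the fingers, and the knob at (266, 305) at the slot's right end. I descend and grip, checking the grip before the tug.

To row units: 0.118 m / 0.8 = 0.1475, 0.0015 m / 0.8 = 0.0019.

Emit:
{"fn": "send_path", "kwargs": {"segments": [{"sx": 0.0013, "sy": 0.0019, "sz": 0.0625, "aperture": 1}, {"sx": 0.0013, "sy": 0.0019, "sz": 0.1125, "aperture": 0.6}, {"sx": 0.0013, "sy": 0.0019, "sz": 0.1475, "aperture": 0.4}, {"sx": 0.0013, "sy": 0.0019, "sz": 0.1475, "aperture": 0.3}, {"sx": 0.0013, "sy": 0.0019, "sz": 0.1475, "aperture": 0}, {"sx": 0.0013, "sy": 0.0019, "sz": 0.1475, "aperture": 0}, {"sx": 0.0013, "sy": 0.0019, "sz": 0.1475, "aperture": 0}, {"sx": 0.0013, "sy": 0.0019, "sz": 0.1475, "aperture": 0}]}}

```text
time_s: 2.4
eef_pos: [0.5319, -0.2013, 0.1148]
eef_rot: [0.001, 0.733, 0.68, -0.001]
wrist_force: [-5.2, -2.5, 0.8]
opening: 0.103
grasp_force: 58.5
```

Emit:
{"fn": "send_path", "kwargs": {"segments": [{"sz": -0.0038, "aperture": 0}, {"sz": -0.0075, "aperture": 0}, {"sz": -0.0094, "aperture": 0}, {"sz": -0.0094, "aperture": 0}, {"sz": -0.0094, "aperture": 0}, {"sz": -0.0094, "aperture": 0}]}}

```text
time_s: 3.15
eef_pos: [0.5342, -0.2015, 0.1222]
eef_rot: [0.003, 0.733, 0.68, 0.001]
wrist_force: [4.9, -6.0, -5.2]
opening: 0.104
grasp_force: 58.4
```

Emit:
{"fn": "send_path", "kwargs": {"segments": [{"sz": -0.0013, "aperture": 0}, {"sz": -0.0025, "aperture": 0}, {"sz": -0.0038, "aperture": 0}, {"sz": -0.0038, "aperture": 0}]}}

```text
time_s: 3.65
eef_pos: [0.5353, -0.2016, 0.1253]
eef_rot: [0.004, 0.733, 0.68, 0.002]
wrist_force: [9.3, -4.1, -9.1]
opening: 0.1
grasp_force: 58.3
```

To row units: 0.004 m / 0.8 = 0.005, -0.003 m / 0.8 = -0.0038.

Emit:
{"fn": "send_path", "kwargs": {"segments": [{"sy": 0.0038, "sz": -0.0013, "aperture": 0}, {"sy": 0.005, "sz": -0.0025, "aperture": 0}, {"sy": 0.005, "sz": -0.0038, "aperture": 0}, {"sy": 0.005, "sz": -0.0038, "aperture": 0}, {"sy": 0.005, "sz": -0.0038, "aperture": 0}]}}

```text
time_s: 4.28
eef_pos: [0.536, -0.2016, 0.1273]
eef_rot: [0.001, 0.733, 0.68, -0.001]
wrist_force: [-3.0, -6.9, -4.3]
opening: 0.104
grasp_force: 58.9
```

To row units: -0.004 m / 0.8 = -0.005, -0.003 m / 0.8 = -0.0038.

Emit:
{"fn": "send_path", "kwargs": {"segments": [{"sz": -0.0013, "aperture": 0}, {"sy": 0.0013, "sz": -0.0025, "aperture": 0}, {"sy": 0.0013, "sz": -0.0038, "aperture": 0}, {"sy": 0.0013, "sz": -0.005, "aperture": 0}, {"sy": 0.0013, "sz": -0.005, "aperture": 0}]}}

```text
time_s: 4.9
eef_pos: [0.5377, -0.2016, 0.1316]
eef_rot: [0.001, 0.733, 0.68, -0.0]
wrist_force: [-0.2, -4.7, -3.1]
opening: 0.103
grasp_force: 58.6
```

```bash
python3 - <<'E'
from h import *
for n in ("top","side"):
    c=optics.camera_params(n);p,D=optics.camera(n);P=cloud(c,D)
    hsv=cv2.cvtColor(p,cv2.COLOR_BGR2HSV);X=P.reshape(-1,3)-[.592,-.246,0]
    a=-.075;bx=X[:,0]*np.cos(a)+X[:,1]*np.sin(a);by=-X[:,0]*np.sin(a)+X[:,1]*np.cos(a)
    w=(hsv[...,1]>70).ravel()&(abs(bx)<.085)&(abs(by)<.115)&(X[:,2]>.085)&(X[:,2]<.12)
    k=np.polyfit(bx[w],X[w,2],1);print(n,w.sum(),k)
E
```

```text
top 1462 [-0.10741414  0.10691359]
side 1623 [-0.06669087  0.10782774]
```

The lid is free: it rose 17 mm, past its 9 mm play, its slope in the top view is 0.107 rad, and the force is only about 3 N. I carry on lifting along the hinge arc.

To row units: -0.0578 m / 0.8 = -0.0723, -0.0495 m / 0.8 = -0.0619.

Emit:
{"fn": "send_path", "kwargs": {"segments": [{"sy": 0.0063, "sz": -0.0138, "aperture": 0}, {"sy": 0.0129, "sz": -0.0256, "aperture": 0}, {"sy": 0.0213, "sz": -0.0388, "aperture": 0}, {"sy": 0.0303, "sz": -0.0505, "aperture": 0}, {"sy": 0.04, "sz": -0.0619, "aperture": 0}, {"sy": 0.0513, "sz": -0.0723, "aperture": 0}, {"sy": 0.0513, "sz": -0.0723, "aperture": 0}]}}

```text
time_s: 5.88
eef_pos: [0.5775, -0.2046, 0.1904]
eef_rot: [0.0, 0.733, 0.68, -0.001]
wrist_force: [-8.4, -5.1, 2.0]
opening: 0.1
grasp_force: 59.4
```

To row units: 0.0553 m / 0.8 = 0.0691, 0.0404 m / 0.8 = 0.0505.

Emit:
{"fn": "send_path", "kwargs": {"segments": [{"sy": 0.0119, "sz": -0.01, "aperture": 0}, {"sy": 0.024, "sz": -0.0186, "aperture": 0}, {"sy": 0.0375, "sz": -0.0263, "aperture": 0}, {"sy": 0.0505, "sz": -0.0334, "aperture": 0}, {"sy": 0.06, "sz": -0.0375, "aperture": 0}, {"sy": 0.0691, "sz": -0.0408, "aperture": 0}, {"sy": 0.0691, "sz": -0.0408, "aperture": 0}, {"sy": 0.0691, "sz": -0.0408, "aperture": 0}, {"sy": 0.0691, "sz": -0.0408, "aperture": 0}]}}

```text
time_s: 7.0
eef_pos: [0.6333, -0.2087, 0.2248]
eef_rot: [0.002, 0.733, 0.68, -0.0]
wrist_force: [-6.6, -2.3, 9.1]
opening: 0.099
grasp_force: 61.4
```

```bash
python3 - <<'E'
from h import *
p,_=optics.camera("side");cv2.imwrite("pics/s2.png",p)
c=optics.camera_params("top");p,D=optics.camera("top");P=cloud(c,D)
hsv=cv2.cvtColor(p,cv2.COLOR_BGR2HSV);X=P.reshape(-1,3)-[.592,-.246,0]
a=-.075;bx=X[:,0]*np.cos(a)+X[:,1]*np.sin(a);by=-X[:,0]*np.sin(a)+X[:,1]*np.cos(a)
w=(hsv[...,1]>70).ravel()&(bx>0)&(bx<.1)&(by<-.02)&(by>-.115)&(X[:,2]>.11)&(X[:,2]<.25)
print(w.sum(),np.arctan(np.polyfit(X[w,2],bx[w],1)[0]**-1));togo([0,0,0])
E
```

```text
423 -0.9615282471557502
t 7.1 pos [ 0.6333 -0.2087  0.2248] F [-7.  -2.8 10.1] togo [ 0.1611 -0.6476  0.2233] None
```

View pics/s2.png

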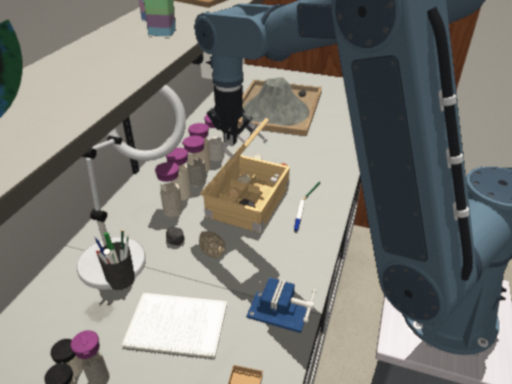

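The side view shows the lid raised to about 55° (0.96 rad measured), with the gripper on the bar at about (235, 130) and the loose things still in place. I let it settle for a few rows, then hand in.

Emit:
{"fn": "send_path", "kwargs": {"segments": [{"aperture": 0}, {"aperture": 0}, {"aperture": 0}, {"aperture": 0}]}}

```text
time_s: 7.6
eef_pos: [0.6333, -0.2087, 0.2248]
eef_rot: [0.002, 0.733, 0.68, -0.0]
wrist_force: [-6.8, -2.0, 9.9]
opening: 0.1
grasp_force: 61.4
```

```bash
python3 -c "
from bench import workorder
print(workorder.hand_in())"
```

```text
the job is handed in; nothing more can be done
None
```

The job is handed in (no verdict came back): the first tug showed the lid free with the slide where I found it, so I left the slide alone and lifted the lid to about 0.96 rad (55°), still gripped by its bar and steady.

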